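Light a ringed blotch in a dyed drawer and hold the magnifier in focus over it

ROBOT

A 7-joint arm with a two-finger parallel gripper is mounted at the origin on the work surface. World frame = base frame: x ahead of the robot, y to its left, z up, the work surface at z = 0. Lengths are in mm, angles in rad, forces in N, time in s.
With the tool pointing down it reaches from about 400 to 875 mm from the base axis. Payload 4.4 kg.
Tool frame: the origin (TCP) lies where the fingers leave the gripper's body, on its centre line; the fingertips stand 73 mm ahead of it and the grasp point (between the pads) lies 54 mm ahead of it; z points along the fingers, y is the line along which they close (so a half turn about z gives the same grasp; the last joint's range is limited). The gripper opens to 85 mm and grips with 20 to 120 N. Pads are 22 mm wide; open, the fingers measure 114 mm over their backs; the gripper's body (76 mm by 85 mm) begins 54 mm behind the grasp point. The pads swing forward as they close: fully open they stand 13 mm farther back than shut.
Start: joints at [-1.326, 0.628, 0.038, 1.517, -0.027, 0.996, -0.02], TCP at [198.762, 618.879, 303.913] pointing down, gripper open.
Joint ranges: [-3.06, 3.06], [-0.37, 2.12], [-1.25, 1.32], [0.18, 2.47], [-1.1, 4.24], [0.23, 1.98], [-2.94, 2.94]. Speed limits (rad/s): [2.57, 2.57, 3.14, 3.14, 3.14, 3.14, 3.14].

INTERFACE

Orientations are given as [roll, pitch, yaw] about the fixed x, y, z axes, in that order (R = Rz(yaw) Ry(pitch) Rx(roll)).
In Python, from cell import ctrl gives the robot as it stands.
- The arm moves only by the tool send_rows, never from a script. Its argument "rows" is a list that holds one entry, the list of rows, each a list of 6 numbers: the shift along the tool's x, y, z in cm, then the turn, a rotation vector about the tool's x, y, z in rad. In form: [[[tx, ty, tz, wx, wy, wz], ...]]. A call has 1 to 10 rows; each row is the pose to reach, as a shift and turn from the pose commanded when the call began, along the tool's axes at that moment; what a row does not reach only later rows make up. A row lasts 1/10 s, in which the tool goes at most 50 mm and 8.59 degrees, less where a joint would pass 70% of its speed; a pose out of reach is approached as far as the arm can. A call with a gripper value outside its range is refused whole. "grip" is the closure in counts, from 0 (fully open) to 255 (shut), set as the call begins (left out, the last holds). The fingers move at their own pace and stop on an object; the grip force is fixed at half the most. Time passes only in rows, so rows that repeat a pose let the fingers close. It gives the time, the measured TCP pose, the force, the opening and the grip force at its end, in the units of the state.
- ctrl.read_state(): the state, without advancing time (a new reading comes with each control period).
- ctrl.get_image(name): name is "scene" or "top" or "wrist"; returns a dict with "pixels" (400x640x3 uint8, red, green, blue), "fx", "fy", "cx", "cy" (pixels), "extrinsics" (4x4, takes a point from camera to world coordinates); the wrist camera has in their place "mount" (4x4, takes a point from camera to tool coordinates, whose origin is the TCP and whose axes are the flange's). Camera axes: x right, y up, looking along -z (the intrinsics and any distortion apply to the point x, -y, -z); pixel columns grow to the right and rows downward; lengths in mm; the calibration is good to about 2 mm. A picture is of the moment at which its call begins: read the wrist's pose just before it. There is no depth.
- ctrl.finish_job(): hands the job in; it is judged then, once.
The state is a dict: "clock": time; "qpos": joint angles; "qd": joint speeds; "tau": joint torques, N m; "eef_pos": TCP position; "tool_rot": TCP orientation; "force": force on the tool from outside, world axes, zero at the start; "torque": the same for the moment, N m; "width": finger opening in mm; "gripper_force": force on a finger pad.
Only numpy, scipy, OpenCV 4.12 (cv2) and the standard library are available. Lean on these libraries where they do the work, as an engineer would, in place of code of your own. Each camera call takes 0.05 s, during which the arm holds its last target. There are 200 camera calls.

TASK

Take the clip lamp off the tool caddy and clip it on the top edge of either side wall of the dyed drawer, pushed well down and alongside the chalk ring, with its light bar inside the drawer, and let go of it. Then take the magnifier by its handle and hold it in the air, level and centred over the chalk ring, with the lens at its focal height, which the red cursor on the height gauge standing in the drawer marks. The job ends holding: finish with the magnifier still held there, steady, with the lamp still in its place and without shifting the gauge, its cursor or the other things on the bench.

Things in the scene. Friction and masses are not known exactly. Their poses are not given: they have to be found in the camera images.
- drawer: Wooden drawer, dyed orange, open on top, does not slide. Origin: centre of footprint on the bench; x along the side walls, +x to the drawer front (72 high, knob, away from the robot). 260 (x) x 280 (y) mm. Side walls 12 thick, mid-planes at y = +134 and -134, top edges 62 above the bench, x from -130 to 118. Back wall x = -124, 12 thick, 50 high. Upper face of the bottom: 12 above the bench.
- ring: White chalk ring, 42 mm across, drawn on the drawer's bottom round a small dark blotch. Origin: centre of the ring on the bottom panel; axes parallel to the drawer's. It only marks the spot.
- gauge: Loose upright height gauge (0.3 kg) standing on the drawer's bottom in the far (+x) half, beyond the ring. Dark steel foot 32 x 60 mm, 16 mm high, with an upright steel rule 24 mm wide, top 153 mm above the underside. Origin: centre of the underside, z up.
- gauge_mark (a point): Centre of the red sliding cursor on the gauge (12 x 36 x 14 mm, white line round its middle): its height is the height at which the middle of the lens is in focus. 85 to 120 mm above the drawer's bottom. The cursor stays where it is set.
- caddy: Plywood tool caddy, fixed: open box 160 (x) x 130 (y) mm, walls 12 mm thick and 70 mm high, with tins 80 mm high in its back half. Origin: centre of the footprint on the bench, z up. Its front wall (mid-plane at x = -74 mm) faces the robot; the lamp starts clipped on it.
- lamp: Clip lamp, loose, 0.13 kg: black spring clip like a big clothes peg, grey light bar on a short neck at its -x side. Origin: on the clip's hinge, which lies along y; z up when clipped; the gripped wall lies in its y-z plane. Jaws 26 mm wide in y, tips 34 mm below the hinge. The hinge barrel (radius 6 mm) rests on the wall's edge when the clip is fully down. Both jaws open equally.
- lamp_grip (a point): Midway between the clip's two finger levers, 30 mm above the hinge: squeeze here along the lamp's x. Levers 26 mm wide, tops 48 mm above the hinge. On a wall they lean apart: 48 mm over their outer faces at the top, 40 mm here. It takes 8 N to start and 12 N to reach the stop, where they are parallel, 28 mm over all, and the jaw tips gap 26 mm. Let go, the jaws close with about 11 N.
- lamp_bar (a point): Centre of the lamp's light bar (70 mm long in the lamp's y, 22 mm deep, 10 mm thick), 54 mm from the hinge along the lamp's -x and 14 mm below it.
- lamp_clip (a joint): Opening of the lamp's clip in rad: 0 when gripping a 12 mm wall, -0.38 shut on nothing, +0.44 fully squeezed open.
- sample: Sample board with four stripes of dye, 105 (x) x 125 (y) x 22 mm, fixed on the bench; the magnifier starts lying on it. Origin: centre of the underside, z up.
- magnifier: Hand magnifier, loose, 0.13 kg: clear lens in a dark round frame 72 mm across, 12 mm thick; flat dark wooden handle 16 mm wide, 12 mm high, along its -x from 48 to 140 mm from the lens centre. Origin: lens centre at half thickness; z is the lens axis. It starts flat on the sample board, handle overhanging towards the robot, its underside 22 mm above the bench. Mass centre 20 mm from the origin along -x.
- magnifier_grip (a point): Point on the middle of the magnifier's handle, 80 mm from the lens centre along its -x: a good place to pinch it across (along its y).
- dye_bottle: Bystander: small pink dye bottle with black cap, 44 mm across, 85 mm high. Origin under its centre.
- dye_cup: Bystander: clear plastic cup with dark dye, 82 mm across, 105 mm high. Origin under its centre.
- sanding_block: Bystander: cork sanding block 105 x 60 x 32 mm. Origin under its centre.
- tape_roll: Bystander: roll of blue masking tape lying flat, 96 mm across, 24 mm high. Origin under its centre.
- dyed_offcut: Bystander: orange dyed offcut 130 x 65 x 18 mm. Origin under its centre.
Things that resemble listed ones, but are neither listed nor needed, are in the scene too. Several things have the shape of the caddy; the one meant has the colours described above. There is more than one size of the sample; the one meant has the size given above.

How it is judged:
By the outcome, as a careful person would: the job done as asked, in the order asked, and still so for the second after the job is handed in, while the arm keeps its last pose, push and grip.
It also fails if it takes over 59 s, if anything falls off the work surface, if the arm or the gripper's body presses on something with over 40 N, if the wrist force passes 120 N, or if a joint passes its speed limit or range.

## Working session

There is one attempt and no reset: what is moved stays moved. The work goes in short steps, Python scripts to look and compute and a tool call to move; the robot and the scene stay as the last step left them, time stands still between calls to the robot, and variables do not carry over. Pictures are saved under pics/ and viewed, at most 10 in all, crops included, and the job is handed in when it is done.

Besides the shell and the picture viewer there is one more tool, called after "Emit:" as name([rows], argument=value, ...), one row to a line, values as JSON. send_rows: Moves the arm, as the interface text tells. Its arguments: {"type":"object","properties":{"rows":{"type":"array","items":{"type":"array","items":{"type":"array","items":{"type":"number"}}}},"grip":{"type":"number"}},"required":["rows"]}

```bash
mkdir -p pics; ls; python3 - <<'E'
from cell import ctrl
import cv2,pickle,numpy as np
s=ctrl.read_state();print({k:np.round(v,3).tolist() for k,v in s.items()})
d={}
for n in("scene","top","wrist"):
    i=ctrl.get_image(n);d[n]=i;print(n,{k:(np.round(v,3).tolist()) for k,v in i.items() if k!="pixels"})
pickle.dump((s,d),open("im0.pkl","wb"))
for n in("scene","top"): cv2.imwrite(f"pics/{n}0.png",cv2.resize(d[n]["pixels"][:,:,::-1],(800,500)))
E
```

```text
pics
{'clock': 0.0, 'qpos': [-1.326, 0.629, 0.038, 1.518, -0.027, 0.996, -0.02], 'qd': [0.0, -0.001, -0.001, 0.001, -0.0, 0.001, -0.001], 'tau': [0.001, -56.34, 1.226, -19.345, 0.011, 0.011, -0.0], 'eef_pos': [198.595, 618.404, 302.995], 'tool_rot': [-3.14, 0.0, 2.831], 'force': [0.925, 0.1, -0.136], 'torque': [0.017, -0.022, 0.025], 'gripper_force': 0.0, 'width': 85.461}
scene {'fx': 405.397, 'fy': 405.397, 'cx': 314.828, 'cy': 197.986, 'extrinsics': [[0.118, -0.764, 0.634, 1150.708], [0.993, 0.093, -0.073, -64.927], [-0.004, 0.639, 0.77, 903.503], [0.0, 0.0, 0.0, 1.0]]}
top {'fx': 484.99, 'fy': 484.99, 'cx': 314.911, 'cy': 202.558, 'extrinsics': [[0.029, 0.989, -0.147, 270.123], [-1.0, 0.029, -0.0, 28.611], [0.004, 0.147, 0.989, 1668.358], [0.0, 0.0, 0.0, 1.0]]}
wrist {'fx': 331.188, 'fy': 331.188, 'cx': 319.067, 'cy': 204.398, 'mount': [[-0.001, 0.959, 0.284, 72.144], [1.0, 0.001, 0.001, -0.758], [0.001, 0.284, -0.959, -69.285], [0.0, 0.0, 0.0, 1.0]]}
```

View pics/scene0.png

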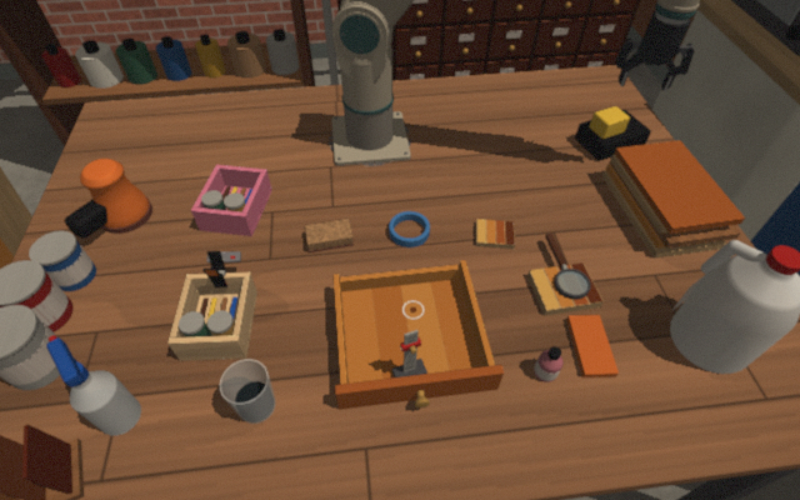

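View pics/top0.png

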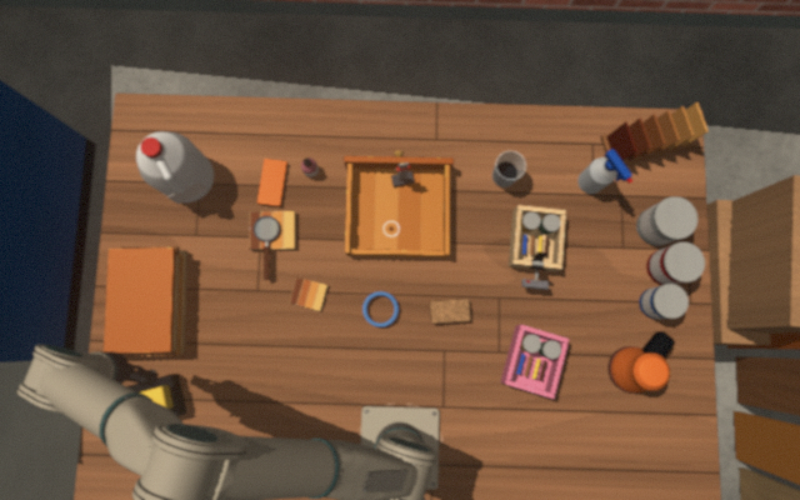

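The lamp sits at scene (218,268) and top (538,272), on the plywood caddy at scene (213,315). That caddy could be confused with the pink one at scene (235,198). The magnifier lies on the larger sample at scene (566,285), and a smaller look-alike sample is at (495,233). The drawer is at scene (412,330), with the ring at (413,310) and the gauge cursor at (411,343). Next I'll take one close crop and first estimates.

```bash
cat > h.py <<'E'
import numpy as np,cv2,pickle
from scipy.spatial.transform import Rotation as R
def Tool(s):
    T=np.eye(4);T[:3,:3]=R.from_euler('xyz',s["tool_rot"]).as_matrix();T[:3,3]=s["eef_pos"];return T
def E(im,s=None): return np.array(im["extrinsics"]) if "extrinsics" in im else Tool(s)@np.array(im["mount"])
def ray(im,u,v,s=None):
    M=E(im,s);d=np.array([(u-im["cx"])/im["fx"],-(v-im["cy"])/im["fy"],-1.]);return M[:3,3],M[:3,:3]@d
def onz(im,u,v,z,s=None):
    o,d=ray(im,u,v,s);return o+d*(z-o[2])/d[2]
def proj(im,p,s=None):
    q=np.linalg.inv(E(im,s))@np.append(p,1);return im["cx"]-im["fx"]*q[0]/q[2],im["cy"]+im["fy"]*q[1]/q[2]
def tri(rs):
    A=0;b=0
    for o,d in rs:
        d=d/np.linalg.norm(d);P=np.eye(3)-np.outer(d,d);A=A+P;b=b+P@o
    p=np.linalg.solve(A,b);return p,[np.linalg.norm(np.cross(p-o,d/np.linalg.norm(d))) for o,d in rs]
def rows(s,goal,rot=None):
    "print shift(cm)/turn in tool axes from measured pose to goal TCP"
    T=Tool(s);t=T[:3,:3].T@(np.array(goal)-T[:3,3])/10
    w=(R.from_matrix(T[:3,:3]).inv()*rot).as_rotvec() if rot is not None else np.zeros(3)
    print("shift cm",t.round(2),"turn",w.round(3))
def blobs(mask,amin=6):
    n,l,st,c=cv2.connectedComponentsWithStats(mask.astype(np.uint8));return [(c[i].round(1),st[i].tolist()) for i in range(1,n) if st[i][4]>=amin]
E
python3 - <<'E'
from h import *
s,d=pickle.load(open("im0.pkl","rb"))
S,T=d["scene"],d["top"]
c1=cv2.resize(S["pixels"][190:295,130:230],(400,420),interpolation=cv2.INTER_CUBIC)
c2=cv2.resize(T["pixels"][120:225,265:465],(800,420),interpolation=cv2.INTER_CUBIC)
c2=cv2.resize(T["pixels"][150:255,400:475],(300,420),interpolation=cv2.INTER_CUBIC)
cv2.imwrite("pics/crop0.png",np.hstack([c1,c2])[:,:,::-1])
f=lambda n,im,u,v,z: print(n,onz(im,u*.8,v*.8,z).round(0))
f("caddyTop FL?",T,512,268,70);f("FR",T,564,275,70);f("BL",T,514,206,70);f("BR",T,567,208,70)
f("lamp",T,538,262,100)
f("ring",T,391,229,12);f("ring S",S,413,310,12)
for u,v in((346,158),(452,158),(347,255),(452,257)): f("drawer",T,u,v,60)
f("lens",T,267,228,28);f("handle end",T,267,280,28)
f("lensS",S,571,284,28);f("handle endS",S,551,237,28)
for n,im in d.items():
    if n=="wrist":continue
    p=im["pixels"].astype(int);r,g,b=p[...,0],p[...,1],p[...,2]
    m=(r>110)&(g<60)&(b<60)
    print(n,[(c,st[4]) for c,st in blobs(m,5)])
E
```

```text
caddyTop FL? [ 477. -286.   70.]
FR [ 463. -424.   70.]
BL [ 646. -292.   70.]
BR [ 645. -435.   70.]
lamp [ 491. -348.  100.]
ring [584.  39.  12.]
ring S [588.  39.  12.]
drawer [770. 168.  60.]
drawer [ 779. -123.   60.]
drawer [501. 154.  60.]
drawer [ 504. -127.   60.]
lens [574. 379.  28.]
handle end [431. 371.  28.]
lensS [574. 378.  28.]
handle endS [442. 378.  28.]
scene [(array([ 93. , 146.2]), 5), (array([629.3, 204.8]), 311), (array([ 41.2, 270.2]), 16), (array([327.8, 275.5]), 46)]
top [(array([124.7, 120.2]), 23), (array([502.9, 143.9]), 7), (array([505.8, 309.2]), 21)]
```

View pics/crop0.png

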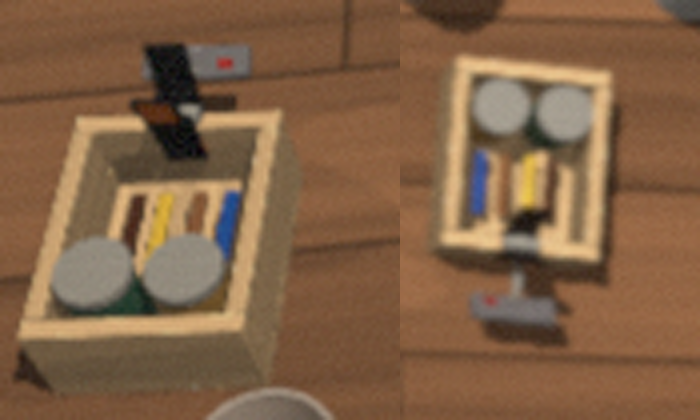

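The crop shows a black clip with its grey bar towards the robot, on the light plywood caddy's front wall; the levers are at crop (520,240). I'm confident this is the lamp. Now I'll move over the drawer to look with the wrist camera.

Emit:
send_rows([
  [[-46.3,-45.9,-4.7,0,0,1.26],[-46.3,-45.9,-4.7,0,0,1.26],[-46.3,-45.9,-4.7,0,0,1.26],[-46.3,-45.9,-4.7,0,0,1.26],[-46.3,-45.9,-4.7,0,0,1.26],[-46.3,-45.9,-4.7,0,0,1.26],[-46.3,-45.9,-4.7,0,0,1.26],[-46.3,-45.9,-4.7,0,0,1.26],[-46.3,-45.9,-4.7,0,0,1.26],[-46.3,-45.9,-4.7,0,0,1.26]],
])

```text
clock: 1.15
eef_pos: [429.0, 174.6, 340.0]
tool_rot: [3.141, -0.0, 1.57]
force: [0.3, 0.3, -0.6]
width: 85.5
gripper_force: 0.0
```

```bash
python3 - <<'E'
from h import *
from cell import ctrl
s=ctrl.read_state();print(s["clock"],s["eef_pos"],s["tool_rot"])
rows(s,[500,40,350],R.from_euler('xyz',[np.pi,0,np.pi/2]))
E
```

```text
1.15 [429.00176398 174.5593548  340.04359738] [ 3.14146041e+00 -1.41507063e-04  1.56993174e+00]
shift cm [-13.45   7.11  -1.  ] turn [ 0.    -0.    -0.001]
```

Emit:
send_rows([
  [[-7,4,-0.5,0,0,0],[-13.4,7.1,-1.0,0,0,0],[-13.4,7.1,-1.0,0,0,0],[-13.4,7.1,-1.0,0,0,0],[-13.4,7.1,-1.0,0,0,0],[-13.4,7.1,-1.0,0,0,0]],
])

```text
clock: 1.75
eef_pos: [498.9, 43.6, 349.4]
tool_rot: [-3.14, -0.001, 1.572]
force: [0.4, 0.5, 0.4]
width: 85.1
gripper_force: 0.0
```

```bash
python3 - <<'E'
from h import *
from cell import ctrl
s=ctrl.read_state();print(s["clock"],s["eef_pos"],s["tool_rot"],abs(s["qd"]).max() if hasattr(s["qd"],"max") else s["qd"])
w=ctrl.get_image("wrist");pickle.dump((s,w),open("w1.pkl","wb"))
cv2.imwrite("pics/w1.png",w["pixels"][:,:,::-1])
E
```

```text
1.75 [498.94868595  43.5512202  349.42539515] [-3.14020403e+00 -8.76225290e-04  1.57224055e+00] 0.02193417758933776
```

View pics/w1.png

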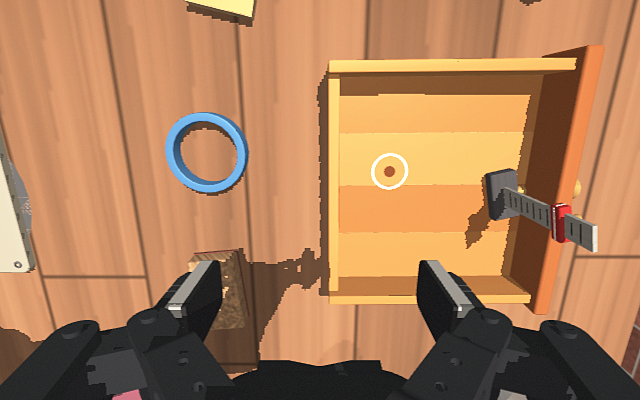

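The wrist view shows the drawer. The left wall's top runs from about (335,64) to (575,62) and the right wall's from (335,299) to (530,300). The ring is at (389,171) and the red cursor at (562,223).

```bash
python3 - <<'E'
from h import *
s,w=pickle.load(open("w1.pkl","rb"));_,d=pickle.load(open("im0.pkl","rb"));S,T=d["scene"],d["top"]
p=w["pixels"].astype(int);r,g,b=p[...,0],p[...,1],p[...,2]
print("white",[ (c,st) for c,st in blobs((p.min(2)>170),20)])
m=(r>120)&(g<70)&(b<80);B=[(c,st) for c,st in blobs(m,20)];print("red",B)
# ring
m=(p.min(2)>170).astype(np.uint8);m[:140]=0;m[200:]=0;m[:,:360]=0;m[:,420:]=0
(u,v),ax,_=cv2.fitEllipse(np.argwhere(m)[:,::-1].astype(np.float32));print("ring",u,v,ax,onz(w,u,v,12,s).round(1))
a,b2=onz(w,u-ax[0]/2,v,12,s),onz(w,u+ax[0]/2,v,12,s);print("dia",np.linalg.norm(a-b2))
for n,u,v,z in(("L in",345,73,62),("L in",530,71,62),("L out",331,61,62),("L out",575,58,62),("R in",345,292,62),("R in",525,293,62),("R out",335,304,62),("R out",528,304,62),("back out",329,80,50),("back out",329,290,50),("back in",340,80,50),("back in",340,290,50)): print(n,onz(w,u,v,z,s).round(1))
for c,st in B:
    if 520<c[0]<600:
        print("tri",tri([ray(w,*c,s),ray(S,327.8,275.5)]))
# rule blobs in top
pt=T["pixels"].astype(int);mm=(pt[...,0]>pt[...,1]+50)&(pt[...,0]>pt[...,2]+50)&(pt[...,1]<70);mm[:, :300]=0;mm[:,340:]=0;mm[:130]=0;mm[155:]=0;print(blobs(mm,2))
E
```

```text
white [(array([388.9, 170.5]), [371, 153, 37, 37, 356]), (array([  9.3, 232.9]), [0, 161, 29, 111, 1651]), (array([594.5, 238.4]), [593, 226, 5, 26, 105]), (array([174.2, 308. ]), [168, 307, 13, 3, 38])]
red [(array([561.5, 210.5]), [558, 205, 13, 15, 67]), (array([562.2, 228.6]), [561, 219, 4, 21, 50])]
ring 389.1960754394531 170.80308532714844 (32.981380462646484, 35.11992645263672) [585.5  38.3  12. ]
dia 40.991734017695215
L in [524.3 147.2  62. ]
L in [709.9 149.2  62. ]
L out [510.1 158.3  62. ]
L out [752.3 161.2  62. ]
R in [ 530.  -101.9   62. ]
R in [ 749.4 -102.9   62. ]
R out [ 518.1 -118.6   62. ]
R out [ 755.8 -118.3   62. ]
back out [508.6 141.4  50. ]
back out [ 510.9 -106.3   50. ]
back in [520.1 141.5  50. ]
back in [ 524.7 -106.3   50. ]
tri (array([726.47910536,  15.866413  , 119.76899883]), [np.float64(4.98509215912313), np.float64(4.985092159123166)])
tri (array([727.4870947 ,   7.84976452, 126.72588221]), [np.float64(2.833175034638262), np.float64(2.833175034638278)])
[(array([302.5, 130. ]), [300, 130, 6, 1, 6]), (array([309., 130.]), [307, 130, 5, 1, 5]), (array([314., 130.]), [313, 130, 3, 1, 3]), (array([318.5, 134.6]), [317, 133, 4, 4, 11]), (array([327., 133.]), [326, 132, 3, 3, 9])]
```

Emit:
send_rows([
  [[-39,-1.2,2,0,0,0],[-39,-1.2,3,0,0,0],[-39,-1.2,4,0,0,0],[-39,-1.2,5,0,0,0],[-39,-1.2,6,0,0,0],[-39,-1.2,8,0,0,0],[-39,-1.2,9,0,0,0],[-39,-1.2,9,0,0,0],[-39,-1.2,9,0,0,0],[-39,-1.2,9,0,0,0]],
])

```text
clock: 2.8
eef_pos: [487.4, -347.3, 258.7]
tool_rot: [-3.14, -0.001, 1.57]
force: [-0.1, 0.9, 0.6]
width: 85.5
gripper_force: 0.0
```

```bash
python3 - <<'E'
from h import *
from cell import ctrl
s=ctrl.read_state();print(s["clock"],s["eef_pos"],s["tool_rot"],abs(s["qd"]).max())
w=ctrl.get_image("wrist");pickle.dump((s,w),open("w2.pkl","wb"))
cv2.imwrite("pics/w2.png",w["pixels"][:,:,::-1])
E
```

```text
2.8 [ 487.36192681 -347.25540312  258.73882137] [-3.13967930e+00 -1.37029880e-03  1.57036574e+00] 0.04573180282258808
```

View pics/w2.png

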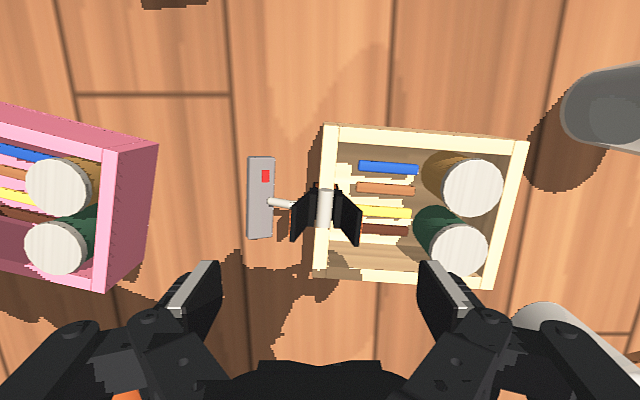

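The wrist view shows the hinge barrel at (325,206). The lever top ends are at (292,243) and (361,245), and the caddy's front wall runs from (330,125) to (318,285).

```bash
python3 - <<'E'
from h import *
s,w=pickle.load(open("w2.pkl","rb"))
p=w["pixels"].astype(int)
for y in (135,150,165,265,272): # front wall top spans per row
    r=p[y,300:350]; print(y,[int(300+i) for i in range(50) if r[i].min()>110 and r[i][0]>200 and r[i][2]<235 and r[i][1]>190])
m=(p.max(2)<55).astype(np.uint8);m[:170]=0;m[255:]=0;m[:,:280]=0;m[:,375:]=0
for c,st in blobs(m,40): print(c,st)
for y in range(180,250,8): 
    i=np.flatnonzero(m[y]); print(y,i.min() if len(i) else None,i.max() if len(i) else None)
f=lambda n,u,v,z:print(n,onz(w,u,v,z,s).round(1))
f("hinge",325,206,80);f("Ltop -y",292,243,124);f("Rtop -y",361,245,124);f("wall+y",330,125,70);f("wall-y",317,288,70)
f("bar+y",261,157,72);f("bar-y",260,238,72)
c=cv2.resize(w["pixels"][140:300,230:390],(600,600),interpolation=cv2.INTER_CUBIC);cv2.imwrite("pics/w2c.png",c[:,:,::-1])
E
```

```text
135 [323, 324, 325, 326, 327, 328, 329, 330, 331, 332, 333, 334, 335, 336, 337, 338, 339, 340, 341, 342, 343, 344, 345, 346, 347, 348, 349]
150 [322, 324, 325, 326, 327, 328, 329, 330, 331, 332, 333, 334, 335, 336]
165 [321, 322, 323, 324, 325, 326, 327, 328, 329, 330, 331, 332, 333, 334, 335, 336, 337, 338, 339, 340, 341, 342, 343, 344, 345, 346, 347, 348]
265 [313, 314, 315, 316, 317, 318, 319, 320, 321, 322, 323, 324, 325, 326, 349]
272 []
[303.5 212.4] [290, 182, 28, 60, 947]
[346.2 216.2] [332, 184, 30, 62, 1068]
180 None None
188 310 337
196 302 345
204 294 354
212 292 361
220 291 360
228 291 359
236 290 358
244 353 358
hinge [ 491.4 -350.5   80. ]
Ltop -y [ 468.8 -363.   124. ]
Rtop -y [ 514.8 -364.4  124. ]
wall+y [ 495.1 -289.3   70. ]
wall-y [ 484.9 -428.7   70. ]
bar+y [ 441.9 -313.3   72. ]
bar-y [ 437.6 -380.6   72. ]
```

View pics/w2c.png

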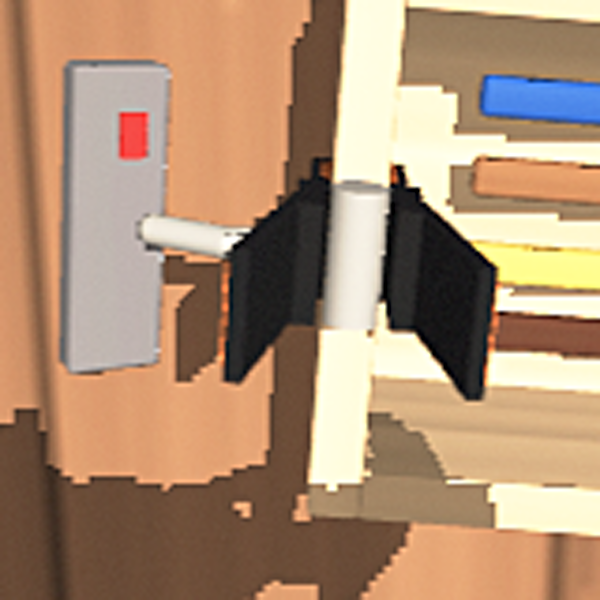

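Emit:
send_rows([
  [[-0.4,0.4,2,0,0,0.07],[-0.4,0.4,5,0,0,0.07],[-0.4,0.4,8,0,0,0.07],[-0.4,0.4,9.7,0,0,0.07],[-0.4,0.4,9.7,0,0,0.07],[-0.4,0.4,9.7,0,0,0.07],[-0.4,0.4,9.7,0,0,0.07]],
])

```text
clock: 3.55
eef_pos: [492.9, -351.2, 164.5]
tool_rot: [3.139, 0.001, 1.503]
force: [0.2, 0.8, 1.0]
width: 85.5
gripper_force: 0.0
```

```bash
python3 - <<'E'
from h import *
from cell import ctrl
s=ctrl.read_state();print(s["clock"],s["eef_pos"],s["tool_rot"],s["force"])
w=ctrl.get_image("wrist");pickle.dump((s,w),open("w3.pkl","wb"))
cv2.imwrite("pics/w3.png",w["pixels"][:,:,::-1])
E
```

```text
3.55 [ 492.88579909 -351.18064934  164.54017704] [3.13903003e+00 9.33192883e-04 1.50254277e+00] [0.16323786 0.77852113 1.03589062]
```

View pics/w3.png

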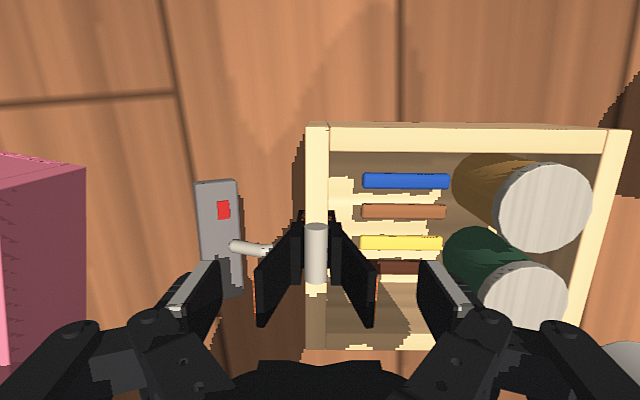

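The fingers straddle the levers, with the finger middle at u≈320 and the lever middle at u≈316. I'll shift 1.2 mm, go down 4 mm and close.

Emit:
send_rows([
  [[0,-0.13,0.35,0,0,0],[0,-0.13,0.35,0,0,0]],
])

```text
clock: 3.8
eef_pos: [490.1, -351.5, 159.6]
tool_rot: [3.141, -0.0, 1.501]
force: [-0.1, 1.1, -0.6]
width: 85.2
gripper_force: 0.0
```

Emit:
send_rows([
  [[0,0,0,0,0,0],[0,0,0,0,0,0],[0,0,0,0,0,0],[0,0,0,0,0,0],[0,0,0,0,0,0],[0,0,0,0,0,0],[0,0,0,0,0,0],[0,0,0,0,0,0]],
], grip=255)

```text
clock: 4.6
eef_pos: [492.1, -353.0, 162.0]
tool_rot: [3.136, 0.003, 1.501]
force: [0.5, 1.0, 14.7]
width: 26.4
gripper_force: 61.2
```

Emit:
send_rows([
  [[0,0,-1.5,0,0,0],[0,0,-4,0,0,0],[0,0,-8,0,0,0],[0,0,-12,0,0,0],[0,0,-14,0,0,0],[0,0,-14,0,0,0],[0,0,-14,0,0,0]],
])

```text
clock: 5.3
eef_pos: [489.9, -351.2, 299.1]
tool_rot: [-3.141, -0.001, 1.501]
force: [-0.5, 0.9, -1.0]
width: 26.5
gripper_force: 59.2
```

```bash
python3 - <<'E'
from h import *
from cell import ctrl
s=ctrl.read_state();print(s["clock"],s["eef_pos"],s["tool_rot"],s["force"],s["width"])
rows(s,[585.5,-30,330],R.from_euler('xyz',[np.pi,0,0.0]))
w=ctrl.get_image("wrist");pickle.dump((s,w),open("w4.pkl","wb"))
cv2.imwrite("pics/w4.png",w["pixels"][:,:,::-1])
E
```

```text
5.3 [ 489.91716076 -351.18628046  299.14343118] [-3.14111371e+00 -6.68738346e-04  1.50081384e+00] [-0.49914138  0.85734388 -1.04370041] 26.481843246790888
shift cm [32.71  7.29 -3.07] turn [-1.000e-03 -0.000e+00  1.501e+00]
```

View pics/w4.png

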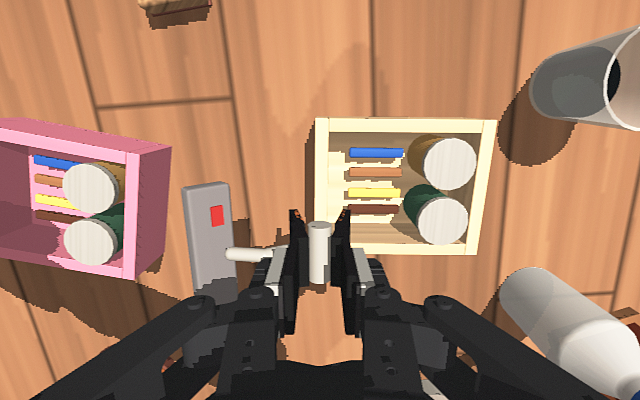

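The lamp is held upright. The barrel is at u≈319, so it is centred between the fingers, and the bar is on the left as expected. I'll carry it above the right wall beside the ring.

Emit:
send_rows([
  [[24.5,7.9,1,0,0,1.5],[24.5,7.9,1,0,0,1.5],[24.5,7.9,1,0,0,1.5],[24.5,7.9,1,0,0,1.5],[24.5,7.9,1,0,0,1.5],[24.5,7.9,1,0,0,1.5],[24.5,7.9,1,0,0,1.5],[24.5,7.9,1,0,0,1.5],[24.5,7.9,1,0,0,1.5],[24.5,7.9,1,0,0,1.5]],
])

```text
clock: 6.35
eef_pos: [585.3, -112.3, 287.4]
tool_rot: [-3.141, 0.004, -0.006]
force: [0.2, -0.5, -1.3]
width: 26.7
gripper_force: 59.3
```

Emit:
send_rows([
  [[0,0,2,0,0,0],[0,0,4,0,0,0],[0,0,4,0,0,0],[0,0,4,0,0,0]],
])

```text
clock: 6.75
eef_pos: [585.6, -112.8, 248.3]
tool_rot: [3.142, 0.003, 0.0]
force: [0.1, 0.6, 0.3]
width: 26.2
gripper_force: 59.3
```

```bash
python3 - <<'E'
from h import *
from cell import ctrl
s=ctrl.read_state();print(s["clock"],s["eef_pos"],s["tool_rot"],s["force"],s["width"],abs(s["qd"]).max())
w=ctrl.get_image("wrist");pickle.dump((s,w),open("w5.pkl","wb"))
cv2.imwrite("pics/w5.png",w["pixels"][:,:,::-1])
print(proj(w,[640,-112,62],s),proj(w,[540,-112,62],s),proj(w,[585,-112,62],s))
E
```

```text
6.75 [ 585.59242731 -112.75347278  248.31498763] [3.14151398e+00 2.77057841e-03 3.34199482e-04] [0.06110022 0.55167485 0.27731473] 26.198801668820746 0.02596960634502924
(np.float64(316.8662118672249), np.float64(129.99015461929238)) (np.float64(317.1412469721417), np.float64(251.63138822986002)) (np.float64(317.02481433179594), np.float64(200.13610726026906))
```

View pics/w5.png

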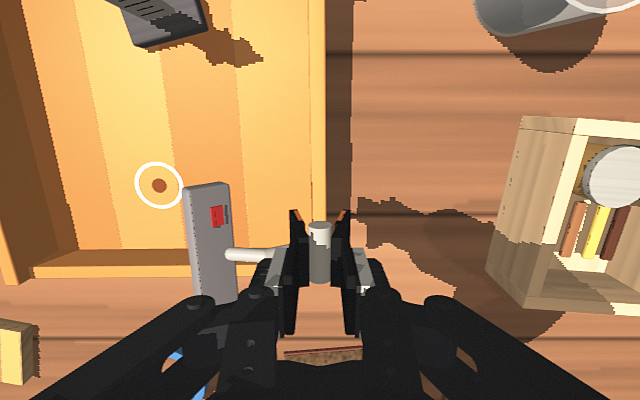

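The wrist view shows the right wall's top as a vertical strip at u≈310–326 (rows 0–190), the ring at (159,185), and the jaws and barrel at u≈319. I'll measure the strip at several rows.

```bash
python3 - <<'E'
from h import *
s,w=pickle.load(open("w5.pkl","rb"));p=w["pixels"].astype(int)
for y in(40,90,120,160): print(y,[(u,p[y,u].tolist()) for u in range(304,334,2)])
g=cv2.cvtColor(w["pixels"],cv2.COLOR_RGB2GRAY).astype(int)
for y in(40,90,120,160):
    r=abs(np.diff(g[y-3:y+4].mean(0)))[295:340];k=np.argsort(r)[-4:]+295;print(y,sorted(k.tolist()),[onz(w,u+1,y,62,s).round(1)[:2].tolist() for u in sorted(k)])
m=(p.min(2)>190).astype(np.uint8);m[:155]=0;m[215:]=0;m[:,:130]=0;m[:,183:]=0
(u,v),a,_=cv2.fitEllipse(np.argwhere(m)[:,::-1].astype(np.float32));print("ring",u,v,a,onz(w,u,v,12,s))
# jaw tips at v 210..: columns of dark pixels
d=(p.max(2)<60)
for y in(214,220,228): i=np.flatnonzero(d[y,280:360])+280;print(y,i.min(),i.max(),i.tolist() if y==214 else '')
E
```

```text
40 [(304, [254, 211, 124]), (306, [254, 211, 122]), (308, [253, 199, 115]), (310, [254, 217, 125]), (312, [254, 217, 124]), (314, [254, 214, 122]), (316, [254, 212, 121]), (318, [254, 211, 120]), (320, [254, 209, 119]), (322, [255, 212, 120]), (324, [239, 155, 85]), (326, [89, 65, 52]), (328, [100, 71, 52]), (330, [100, 71, 52]), (332, [101, 71, 50])]
90 [(304, [254, 205, 119]), (306, [254, 207, 118]), (308, [254, 207, 119]), (310, [254, 207, 115]), (312, [254, 217, 124]), (314, [254, 214, 122]), (316, [254, 214, 122]), (318, [254, 213, 122]), (320, [254, 210, 118]), (322, [254, 209, 118]), (324, [255, 178, 98]), (326, [79, 56, 43]), (328, [97, 69, 52]), (330, [96, 67, 50]), (332, [94, 65, 50])]
120 [(304, [253, 204, 116]), (306, [253, 201, 114]), (308, [254, 202, 115]), (310, [248, 178, 99]), (312, [254, 216, 122]), (314, [254, 214, 121]), (316, [254, 213, 121]), (318, [254, 211, 118]), (320, [254, 207, 116]), (322, [254, 205, 116]), (324, [255, 190, 105]), (326, [73, 52, 38]), (328, [88, 62, 43]), (330, [87, 62, 47]), (332, [88, 64, 46])]
160 [(304, [253, 195, 110]), (306, [253, 19
[... 308 characters left out ...]
]
40 [309, 323, 324, 325] [[701.7, -107.3], [701.7, -117.1], [701.7, -117.8], [701.7, -118.5]]
90 [323, 324, 325, 326] [[668.5, -117.3], [668.5, -118.0], [668.5, -118.7], [668.5, -119.5]]
120 [308, 310, 324, 325] [[647.3, -106.1], [647.3, -107.6], [647.3, -118.1], [647.3, -118.8]]
160 [311, 323, 324, 325] [[617.3, -108.2], [617.3, -117.5], [617.3, -118.2], [617.3, -119.0]]
ring 158.49337768554688 184.80035400390625 (41.29913330078125, 47.3992805480957) [585.94177356  38.09824442  12.        ]
214 290 359 [290, 291, 292, 293, 294, 327, 328, 329, 330, 331, 332, 333, 334, 335, 336, 337, 338, 344, 345, 346, 347, 348, 349, 350, 351, 352, 353, 354, 355, 356, 357, 358, 359]
220 290 349 
228 290 349
```

Emit:
send_rows([
  [[0,0.03,3,0,0,0],[0,0.03,6,0,0,0],[0,0.03,7.5,0,0,0],[0,0.03,8.5,0,0,0],[0,0.03,9.1,0,0,0],[0,0.03,9.1,0,0,0],[0,0.03,9.1,0,0,0]],
])

```text
clock: 7.5
eef_pos: [586.8, -113.4, 159.2]
tool_rot: [3.141, -0.001, 0.001]
force: [0.4, 0.8, -1.6]
width: 26.8
gripper_force: 59.3
```

Emit:
send_rows([
  [[0,0,0.2,0,0,0],[0,0,0.35,0,0,0],[0,0,0.35,0,0,0]],
])

```text
clock: 7.8
eef_pos: [586.2, -113.0, 154.9]
tool_rot: [-3.141, -0.0, 0.001]
force: [-0.8, 0.4, -1.9]
width: 26.6
gripper_force: 59.3
```

Emit:
send_rows([
  [[0,0,0.15,0,0,0],[0,0,0.15,0,0,0]],
])

```text
clock: 8.0
eef_pos: [586.4, -113.1, 154.2]
tool_rot: [-3.141, -0.001, 0.001]
force: [-1.1, 0.7, 4.8]
width: 26.8
gripper_force: 60.2
```

Emit:
send_rows([
  [[0,0,0.15,0,0,0],[0,0,0.15,0,0,0]],
])

```text
clock: 8.2
eef_pos: [586.4, -113.2, 154.0]
tool_rot: [-3.14, -0.001, 0.001]
force: [-4.1, 2.6, 15.7]
width: 26.6
gripper_force: 61.7
```

Emit:
send_rows([
  [[0,0,0.1,0,0,0],[0,0,0.1,0,0,0]],
])

```text
clock: 8.4
eef_pos: [586.4, -113.3, 153.9]
tool_rot: [-3.14, -0.002, 0.001]
force: [-5.3, 4.1, 21.7]
width: 26.6
gripper_force: 62.7
```

Emit:
send_rows([
  [[0,0,0,0,0,0],[0,0,0,0,0,0],[0,0,0,0,0,0],[0,0,0,0,0,0],[0,0,0,0,0,0],[0,0,0,0,0,0],[0,0,0,0,0,0]],
], grip=0)

```text
clock: 9.1
eef_pos: [586.2, -113.2, 150.8]
tool_rot: [3.141, 0.0, 0.001]
force: [0.1, 0.0, 0.3]
width: 85.5
gripper_force: 0.0
```

Emit:
send_rows([
  [[0,0,-3,0,0,0],[0,0,-7,0,0,0],[0,0,-12,0,0,0],[0,0,-16,0,0,0],[0,0,-18,0,0,0],[0,0,-18,0,0,0],[0,0,-18,0,0,0]],
])

```text
clock: 9.8
eef_pos: [586.0, -112.8, 330.6]
tool_rot: [-3.141, 0.0, 0.001]
force: [0.4, -0.4, 0.5]
width: 85.3
gripper_force: 0.0
```

```bash
python3 - <<'E'
from h import *
from cell import ctrl
s=ctrl.read_state();print(s["clock"],s["eef_pos"],s["tool_rot"],s["force"],s["width"])
w=ctrl.get_image("wrist");S=ctrl.get_image("scene");T=ctrl.get_image("top");pickle.dump((s,w,S,T),open("w6.pkl","wb"))
cv2.imwrite("pics/w6.png",w["pixels"][:,:,::-1])
p=w["pixels"].astype(int)
# numeric checks: predicted points vs what is there
for n,q in dict(hinge=[586.2,-113.2,74],leverIn=[586.2,-89,116],leverOut=[586.2,-137,116],bar=[586.2,-59,65],barA=[551,-59,65],barB=[621,-59,65]).items(): 
    u,v=proj(w,q,s);print(n,round(u),round(v),p[int(v),int(u)])
m=(p.max(2)<55).astype(np.uint8);m[270:]=0;m[:,:200]=0;m[:,430:]=0
for b in blobs(m,60):print("dark",b)
m=((p.max(2)-p.min(2)<30)&(p.mean(2)>70)&(p.mean(2)<200)).astype(np.uint8);m[300:]=0
for b in blobs(m,150):print("grey",b)
E
```

```text
9.8 [ 586.00555873 -112.7703909   330.55604292] [-3.14088315e+00  7.47081349e-05  9.33014122e-04] [ 0.4370195  -0.4451609   0.52575787] 85.31489444779027
hinge 319 181 [246 240 228]
leverIn 291 191 [149  93  51]
leverOut 346 191 [133  72  45]
bar 266 179 [158 150 145]
barA 268 212 [255 204 109]
barB 265 145 [72 75 86]
dark (array([216.5,  44.3]), [200, 16, 33, 41, 309])
dark (array([302.4, 183.4]), [292, 162, 21, 43, 573])
dark (array([334.6, 183. ]), [325, 162, 21, 43, 580])
dark (array([214.1, 265.4]), [207, 260, 13, 10, 89])
dark (array([423.7, 265.2]), [419, 260, 11, 10, 89])
grey (array([135.7,   5.1]), [107, 0, 57, 15, 474])
grey (array([467.6,  28. ]), [441, 0, 82, 53, 2312])
grey (array([520.7,  10.7]), [505, 0, 31, 35, 156])
grey (array([192.5,  33.1]), [152, 14, 78, 46, 1666])
grey (array([528. , 156.4]), [520, 137, 34, 45, 200])
grey (array([581.2, 160.6]), [572, 141, 36, 47, 301])
grey (array([267. , 177.1]), [255, 144, 24, 67, 1239])
grey (array([191.2, 280.7]), [170, 260, 43, 40, 566])
grey (array([446.7, 280.5]), [426, 260, 43, 40, 539])
```

The lamp checks out: the levers are symmetric about u=319, the barrel is at (319,181), and the grey bar is inside the drawer at (267,177). Next I'll take a tilted look at the gauge cursor on the way to the magnifier.

Emit:
send_rows([
  [[-2,-5,1,0,0.12,0],[-5,-10,4,0,0.25,0],[-6.6,-14.3,7,0,0.38,0],[-6.6,-14.3,10,0,0.5,0],[-6.6,-14.3,10,0,0.6,0],[-6.6,-14.3,10,0,0.6,0],[-6.6,-14.3,10,0,0.6,0],[-6.6,-14.3,10,0,0.6,0]],
])

```text
clock: 10.75
eef_pos: [555.4, 34.5, 316.3]
tool_rot: [3.133, -0.524, -0.002]
force: [-0.4, -1.3, 0.2]
width: 85.5
gripper_force: 0.0
```

```bash
python3 - <<'E'
from h import *
from cell import ctrl
s=ctrl.read_state();print(s["clock"],s["eef_pos"],s["tool_rot"],s["qpos"],abs(s["qd"]).max())
w=ctrl.get_image("wrist");pickle.dump((s,w),open("w7.pkl","wb"))
u,v=proj(w,[727,10,123],s);print(u,v)
p0=pickle.load(open("w1.pkl","rb"))[1];S=pickle.load(open("im0.pkl","rb"))[1]["scene"]
u,v=int(u),int(np.clip(v,50,349))
a=cv2.resize(w["pixels"][max(v-60,0):max(v-60,0)+110,u-55:u+55],(500,500),interpolation=cv2.INTER_CUBIC)
b=cv2.resize(p0["pixels"][180:270,520:610],(300,300),interpolation=cv2.INTER_CUBIC)
c=cv2.resize(S["pixels"][255:305,300:350],(300,200),interpolation=cv2.INTER_CUBIC)
print("origin a",max(v-60,0),u-55)
cv2.imwrite("pics/w7.png",np.hstack([a,np.vstack([b,c])])[:,:,::-1])
E
```

```text
10.75 [555.39590647  34.50738748 316.26187622] [ 3.13324808e+00 -5.24281885e-01 -1.62631100e-03] [-0.65314257  0.41542391  0.68389591  2.1678796  -1.09925285  0.23323639
 -0.62561102] 0.04460537250787953
341.1895174951178 128.1267770275385
origin a 68 286
```

View pics/w7.png

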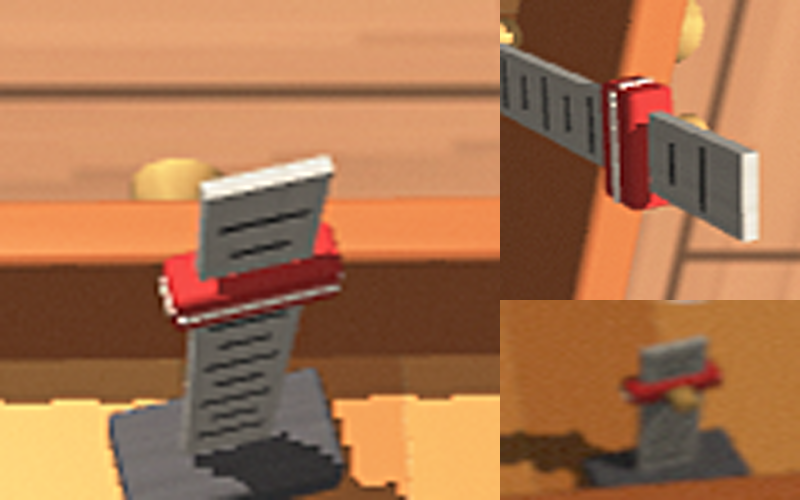

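The composite (left is the tilted wrist view) shows the cursor's white line across the front face from crop (180,322) to (343,288), and the rule's top front edge from (203,197) to (330,178). In the right-hand wrist-1 crop, the same line runs from (612,82) to (615,203) and the rule's top edge from (743,152) to (741,239).

```bash
python3 - <<'E'
from h import *
s7,w7=pickle.load(open("w7.pkl","rb"));s1,w1=pickle.load(open("w1.pkl","rb"))
A=lambda x,y:ray(w7,286+x*.22,68+y*.22,s7)
B=lambda x,y:ray(w1,520+(x-500)*.3,180+y*.3,s1)
for n,a,b in(("line +y",(180,322),(612,82)),("line -y",(343,288),(615,203)),("top +y",(203,197),(743,152)),("top -y",(330,178),(741,239))):
    p,e=tri([A(*a),B(*b)]);print(n,p.round(1),np.round(e,1))
# magnifier: top & scene masks
s,w,S,T=pickle.load(open("w6.pkl","rb"))
from cell import ctrl
s=ctrl.read_state();rows(s,[545,340,300],R.from_euler('xyz',[np.pi,0,0]))
E
```

```text
line +y [718.8  25.6 118.8] [1.1 1.1]
line -y [723.3  -8.6 124.5] [0.5 0.5]
top +y [721.4  22.  164.7] [0.1 0.1]
top -y [724.7  -0.8 166.1] [0.5 0.5]
shift cm [ -1.74 -30.54   0.62] turn [ 0.008 -0.524 -0.004]
```

Emit:
send_rows([
  [[-0.5,-3,0.2,0,-0.12,0],[-0.8,-7,0.3,0,-0.25,0],[-1.2,-12,0.4,0,-0.4,0],[-1.7,-17,0.6,0.008,-0.524,-0.004],[-1.7,-22,0.6,0.008,-0.524,-0.004],[-1.7,-27,0.6,0.008,-0.524,-0.004],[-1.7,-30.5,0.6,0.008,-0.524,-0.004],[-1.7,-30.5,0.6,0.008,-0.524,-0.004],[-1.7,-30.5,0.6,0.008,-0.524,-0.004],[-1.7,-30.5,0.6,0.008,-0.524,-0.004]],
])

```text
clock: 11.8
eef_pos: [544.4, 339.1, 300.0]
tool_rot: [3.141, 0.001, 0.0]
force: [0.4, 0.2, 0.5]
width: 85.8
gripper_force: 0.0
```

```bash
python3 - <<'E'
from h import *
from cell import ctrl
s7,w7=pickle.load(open("w7.pkl","rb"))
for x,y,X in((180,322,717.5),(261,305,719),(343,288,720.7)):
    o,d=ray(w7,286+x*.22,68+y*.22,s7);print("cursor",(o+d*(X-o[0])/d[0]).round(1))
s=ctrl.read_state();print(s["clock"],s["eef_pos"],s["tool_rot"],s["qpos"].round(2),abs(s["qd"]).max())
w=ctrl.get_image("wrist");pickle.dump((s,w),open("w8.pkl","wb"));cv2.imwrite("pics/w8.png",w["pixels"][:,:,::-1])
for q in([574,378,30],[494,378,34],[434,378,34]):print(np.round(proj(w,q,s)))
p=w["pixels"].astype(int)
u,v=map(int,proj(w,[480,378,34],s))
for y in range(v-30,v+100,12):print(y,[(u0,p[y,u0].tolist()) for u0 in range(u-24,u+24,3)] if y in(v-30,v+6,v+30) else '')
E
```

```text
cursor [717.5  24.9 119.8]
cursor [719.    8.2 124.7]
cursor [720.7  -8.3 129. ]
11.8 [544.36581596 339.09024345 299.95462117] [3.14057179e+00 1.30651997e-03 5.28487857e-06] [-1.12  0.83  1.01  1.56 -0.74  1.17 -1.53] 0.012439892898309369
[280. 149.]
[282. 225.]
[284. 275.]
206 [(258, [242, 178, 128]), (261, [239, 175, 126]), (264, [166, 118, 85]), (267, [193, 136, 99]), (270, [241, 179, 128]), (273, [239, 178, 125]), (276, [148, 98, 71]), (279, [141, 85, 64]), (282, [144, 91, 69]), (285, [145, 88, 66]), (288, [129, 79, 56]), (291, [87, 62, 46]), (294, [118, 84, 61]), (297, [120, 86, 63]), (300, [117, 84, 60]), (303, [103, 72, 53])]
218 
230 
242 [(258, [222, 157, 113]), (261, [229, 165, 119]), (264, [222, 153, 110]), (267, [140, 99, 73]), (270, [229, 162, 116]), (273, [237, 173, 122]), (276, [237, 175, 124]), (279, [220, 150, 107]), (282, [145, 89, 66]), (285, [149, 92, 68]), (288, [147, 92, 67]), (291, [130, 79, 58]), (294, [84, 59, 44]), (297, [118, 84, 63]), (300, [116, 81, 62]), (303, [116, 83, 62])]
254 
266 [(258, [240, 179, 127]), (261, [241, 180, 129]), (264, [241, 178, 126]), (267, [166, 117, 85]), (270, [202, 141, 102]), (273, [242, 180, 127]), (276, [241, 179, 126]), (279, [240, 178, 126]), (282, [142, 90, 66]), (285, [151, 94, 70]), (288, [147, 92, 68]), (291, [144, 89, 67]), (294, [106, 67, 51]), (297, [118, 83, 62]), (300, [109, 76, 55]), (303, [110, 78, 58])]
278 
290 
302 
314 
326
```

```bash
python3 - <<'E'
from h import *
s7,w7=pickle.load(open("w7.pkl","rb"));s1,w1=pickle.load(open("w1.pkl","rb"))
A=lambda x,y,z:onz(w7,286+x*.22,68+y*.22,z,s7);B=lambda x,y,z:onz(w1,520+(x-500)*.3,180+y*.3,z,s1)
for n,zs,P,Q in(("top",(160,165,170),((203,197),(330,178)),((743,152),(741,239))),("line",(117,120,123,126),((180,322),(343,288)),((612,82),(615,203)))):
  for z in zs:
    a=[A(*P[0],z),A(*P[1],z)];b=[B(*Q[0],z),B(*Q[1],z)]
    ma,mb=np.mean(a,0),np.mean(b,0);print(n,z,ma[:2].round(1),mb[:2].round(1),np.linalg.norm(a[0]-a[1]).round(1),np.linalg.norm(b[0]-b[1]).round(1),(a[1]-a[0])[:2].round(1),(b[1]-b[0])[:2].round(1))
s,w=pickle.load(open("w8.pkl","rb"));p=w["pixels"].astype(float);r,g=p[...,0],p[...,1]
m=((r>125)&(r<165)&(g/r<.67)).astype(np.uint8);m[:,:255]=0;m[:,310:]=0;m[:175]=0;m[300:]=0
l=cv2.connectedComponentsWithStats(m);k=1+np.argmax(l[2][1:,4]);m=l[1]==k;print("handle",l[2][k])
for y in range(195,275,20):
    i=np.flatnonzero(m[y]);a,b=onz(w,i.min()-.5,y,34,s),onz(w,i.max()+.5,y,34,s);print(y,i.min(),i.max(),((a+b)/2).round(1),np.linalg.norm(a-b).round(1))
d=(p.max(2)<75).astype(np.uint8);d[:,:225]=0;d[:,345:]=0;d[:95]=0;d[215:]=0
for c,st in blobs(d,80):print("dark",c,st)
c,_=cv2.findContours(d,cv2.RETR_EXTERNAL,cv2.CHAIN_APPROX_NONE);c=max(c,key=len);e=cv2.fitEllipse(c);print("lens",e,onz(w,*e[0],34,s).round(1),)
cv2.imwrite("pics/w8.png",w["pixels"][:,:,::-1])
E
```

```text
top 160 [725.8   9.8] [728.2   8.5] 24.0 24.1 [  3.8 -23.7] [  5.  -23.6]
top 165 [723.   10.3] [723.7  10.6] 23.5 23.6 [  3.8 -23.2] [  4.9 -23.1]
top 170 [720.2  10.8] [719.3  12.6] 23.0 23.2 [  3.7 -22.7] [  4.8 -22.7]
line 117 [722.7   7.3] [725.3   7.1] 35.7 38.1 [  7.7 -34.9] [  8.4 -37.1]
line 120 [721.2   7.6] [723.    8.2] 35.4 37.7 [  7.7 -34.5] [  8.3 -36.8]
line 123 [719.8   7.9] [720.8   9.3] 35.0 37.3 [  7.6 -34.2] [  8.2 -36.4]
line 126 [718.4   8.2] [718.5  10.4] 34.6 36.9 [  7.5 -33.8] [  8.1 -36. ]
handle [276 199  18  77 880]<stdin>:9: RuntimeWarning: divide by zero encountered in divide
<stdin>:9: RuntimeWarning: invalid value encountered in divide
Traceback (most recent call last):
ValueError: zero-size array to reduction operation minimum which has no identity
```

```bash
python3 - <<'E'
from h import *
s7,w7=pickle.load(open("w7.pkl","rb"))
c=lambda q:np.round([(proj(w7,q,s7)[0]-286)/.22,(proj(w7,q,s7)[1]-68)/.22])
print("base",c([723,10.4,28]),"top",c([723,10.4,165]),[ (z,c([719.1,9.7,z])) for z in(120,122,124,126)])
s,w=pickle.load(open("w8.pkl","rb"));p=w["pixels"].astype(float)+.01;r,g=p[...,0],p[...,1]
m=((r>125)&(r<165)&(g/r<.67)).astype(np.uint8);m[:,:255]=0;m[:,310:]=0;m[:175]=0;m[300:]=0
l=cv2.connectedComponentsWithStats(m);k=1+np.argmax(l[2][1:,4]);m=l[1]==k
for y in range(202,275,12):
    i=np.flatnonzero(m[y]);a,b=onz(w,i.min()-.5,y,34,s),onz(w,i.max()+.5,y,34,s);print(y,i.min(),i.max(),((a+b)/2).round(1),np.linalg.norm(a-b).round(1))
print("end",onz(w,285,275.5,34,s).round(1))
d=(p.max(2)<75).astype(np.uint8);d[:,:225]=0;d[:,345:]=0;d[:95]=0;d[200:]=0
for b in blobs(d,80):print("dark",b)
cc,_=cv2.findContours(d,cv2.RETR_EXTERNAL,cv2.CHAIN_APPROX_NONE);cc=max(cc,key=len);e=cv2.fitEllipse(cc);print("lens",e,onz(w,*e[0],34,s).round(1))
E
```

```text
base [224. 448.] top [266. 188.] [(120, array([252., 314.])), (122, array([253., 310.])), (124, array([254., 306.])), (126, array([254., 302.]))]
202 277 287 [519.5 376.9  34. ] 11.6
214 277 288 [506.2 376.8  34. ] 12.8
226 278 289 [492.6 376.2  34. ] 12.9
238 279 290 [478.7 375.6  34. ] 13.1
250 281 291 [464.5 374.3  34. ] 12.1
262 282 292 [450.  373.6  34. ] 12.2
274 284 292 [435.1 372.9  34. ] 10.1
end [433.3 376.4  34. ]
lens ((288.6994934082031, 197.2128143310547), (2.2608587741851807, 4.034358978271484), 130.27886962890625) [524.7 369.7  34. ]
```

Emit:
send_rows([
  [[-5.1,-3.6,4,0,0,-0.057],[-5.1,-3.6,8.5,0,0,-0.057],[-5.1,-3.6,13,0,0,-0.057],[-5.1,-3.6,16,0,0,-0.057],[-5.1,-3.6,17,0,0,-0.057],[-5.1,-3.6,17,0,0,-0.057],[-5.1,-3.6,17,0,0,-0.057]],
])

```text
clock: 12.55
eef_pos: [494.2, 376.6, 132.2]
tool_rot: [-3.14, -0.001, 0.058]
force: [0.6, 0.3, 0.4]
width: 85.4
gripper_force: 0.0
```

```bash
python3 - <<'E'
from h import *
from cell import ctrl
s=ctrl.read_state();print(s["clock"],s["eef_pos"],s["tool_rot"],abs(s["qd"]).max())
w=ctrl.get_image("wrist");pickle.dump((s,w),open("w9.pkl","wb"))
p=w["pixels"].astype(float)+.01;r,g=p[...,0],p[...,1]
c=np.array(proj(w,[493.3,375.8,34],s));print("pred grip px",c.round())
m=((r>40)&(r<170)&(g/r<.67)).astype(np.uint8)
for y in range(int(c[1])-50,int(c[1])+60,15):
    i=np.flatnonzero(m[y,240:400])+240
    if len(i):
        l=np.split(i,np.flatnonzero(np.diff(i)>2)+1);l=max(l,key=len);a,b=onz(w,l[0]-.5,y,34,s),onz(w,l[-1]+.5,y,34,s);print(y,l[0],l[-1],((a+b)/2).round(1),np.linalg.norm(a-b).round(1))
print("tool-y centre px at grip",np.round(proj(w,s["eef_pos"]+[0,0,-100],s)))
E
```

```text
12.55 [494.20673059 376.61936832 132.21446774] [-3.13976548e+00 -1.48092268e-03  5.83859606e-02] 0.01675076773003914
pred grip px [319. 245.]
195 306 339 [521.9 375.8  34. ] 17.8
210 306 334 [513.6 376.6  34. ] 15.4
225 306 334 [505.2 376.1  34. ] 15.6
240 306 334 [496.5 375.6  34. ] 15.8
255 307 334 [487.6 374.8  34. ] 15.5
270 306 326 [478.3 376.8  34. ] 11.8
285 307 333 [469.1 374.   34. ] 15.3
300 307 332 [459.4 373.7  34. ] 15.0
tool-y centre px at grip [318. 243.]
```

Emit:
send_rows([
  [[0,0.08,2,0,0,0],[0,0.08,4,0,0,0],[0,0.08,4.9,0,0,0],[0,0.08,4.9,0,0,0],[0,0.08,4.9,0,0,0]],
])

```text
clock: 13.1
eef_pos: [493.2, 376.7, 82.5]
tool_rot: [-3.14, -0.0, 0.06]
force: [0.4, 0.1, -0.4]
width: 85.3
gripper_force: 0.0
```

Emit:
send_rows([
  [[0,0,0,0,0,0],[0,0,0,0,0,0],[0,0,0,0,0,0],[0,0,0,0,0,0],[0,0,0,0,0,0],[0,0,0,0,0,0],[0,0,0,0,0,0],[0,0,0,0,0,0]],
], grip=255)

```text
clock: 13.9
eef_pos: [492.4, 376.5, 81.3]
tool_rot: [-3.14, 0.002, 0.06]
force: [-0.7, -0.2, 3.7]
width: 15.1
gripper_force: 60.3
```

Emit:
send_rows([
  [[0,0,-0.5,0,0,0],[0,0,-2,0,0,0],[0,0,-4.5,0,0,0],[0,0,-7,0,0,0],[0,0,-10,0,0,0],[0,0,-13,0,0,0],[0,0,-15,0,0,0],[0,0,-15,0,0,0],[0,0,-15,0,0,0]],
])

```text
clock: 14.8
eef_pos: [492.2, 376.5, 231.3]
tool_rot: [-3.14, 0.002, 0.06]
force: [-0.5, 0.2, -2.7]
width: 14.8
gripper_force: 59.8
```

```bash
cat > lens.py <<'E'
from h import *
from cell import ctrl
s=ctrl.read_state();print(s["clock"],s["eef_pos"].round(1),s["tool_rot"].round(4),s["force"].round(1),s["width"])
w=ctrl.get_image("wrist");pickle.dump((s,w),open("w10.pkl","wb"))
T=Tool(s);pt=lambda a:T[:3,:3]@np.array(a)+T[:3,3]
# predicted frame circle top (tool z = 48) and its fit
pr=np.array([proj(w,pt([80+36*np.cos(t),36*np.sin(t),48]),s) for t in np.linspace(0,6.28,40)])
c0=pr.mean(0);print("pred lens px",c0.round(1),pr.min(0).round(),pr.max(0).round())
p=w["pixels"].astype(int)
v=int(c0[1])
for dv in(-20,0,20):
    print(v+dv,[(u,int(p[v+dv,u].sum()//3)) for u in range(int(pr[:,0].min())-12,int(pr[:,0].min())+18,2)],[(u,int(p[v+dv,u].sum()//3)) for u in range(int(pr[:,0].max())-18,int(pr[:,0].max())+12,2)])
u=int(c0[0]);print("col",[(q,int(p[q,u].sum()//3)) for q in range(max(0,int(pr[:,1].min())-12),int(pr[:,1].min())+18,2)],[(q,int(p[q,u].sum()//3)) for q in range(int(pr[:,1].max())-18,int(pr[:,1].max())+12,2)])
E
python3 lens.py
```

```text
14.8 [492.2 376.5 231.3] [-3.1399e+00  1.9000e-03  6.0100e-02] [-0.5  0.2 -2.7] 14.797813504377716
pred lens px [316.6  72.6] [208. -46.] [425. 186.]
52 [(195, 59), (197, 105), (199, 142), (201, 135), (203, 133), (205, 134), (207, 134), (209, 133), (211, 134), (213, 129), (215, 120), (217, 118), (219, 120), (221, 119), (223, 118)] [(407, 193), (409, 171), (411, 50), (413, 108), (415, 129), (417, 103), (419, 105), (421, 106), (423, 107), (425, 107), (427, 111), (429, 131), (431, 131), (433, 130), (435, 130)]
72 [(195, 138), (197, 141), (199, 140), (201, 138), (203, 138), (205, 137), (207, 138), (209, 138), (211, 137), (213, 113), (215, 115), (217, 116), (219, 116), (221, 117), (223, 115)] [(407, 189), (409, 201), (411, 103), (413, 66), (415, 112), (417, 108), (419, 108), (421, 109), (423, 110), (425, 110), (427, 109), (429, 123), (431, 134), (433, 128), (435, 132)]
92 [(195, 135), (197, 136), (199, 135), (201, 134), (203, 139), (205, 138), (207, 138), (209, 134), (211, 136), (213, 138), (215, 119), (217, 121), (219, 122), (221, 121), (223, 119)] [(407, 190), (409, 163), (411, 53), (413, 109), (415, 104), (417, 106), (419, 105), (421, 105), (423, 105), (425, 102), (427, 115), (429, 133), (431, 133), (433, 131), (435, 131)]
col [] [(168, 232), (170, 192), (172, 184), (174, 66), (176, 108), (178, 108), (180, 106), (182, 108), (184, 107), (186, 104), (188, 143), (190, 224), (192, 220), (194, 220), (196, 220)]
```

The held frame's edges are at u=212 and 429 (row 72) with its lower edge at v=187. That puts the lens at tool (79.7, +1.3) and level. Now I'll carry it over the ring.

Emit:
send_rows([
  [[0,1.5,0,0,0,0],[-0.1,4.5,0,0,0,0],[-0.2,8.5,0,0,0,0],[-0.3,13,0,0,0,0],[-0.35,17.5,0,0,0,0],[-0.4,22,0,0,0,0],[-0.5,26.5,0,0,0,0],[-0.6,30.5,0,0,0,0],[-0.63,33,0,0,0,0],[-0.63,34.2,0,0,0,0]],
])

```text
clock: 15.85
eef_pos: [505.7, 30.6, 230.5]
tool_rot: [3.141, 0.003, 0.055]
force: [0.3, 0.6, -1.8]
width: 15.1
gripper_force: 59.7
```

Emit:
send_rows([
  [[0,0,1,0,0,0],[0,0,2.5,0,0,0],[0,0,4,0,0,0],[0,0,5,0,0,0],[0,0,5.3,0,0,0],[0,0,5.3,0,0,0],[0,0,5.3,0,0,0],[0,0,5.3,0,0,0]],
])

```text
clock: 16.65
eef_pos: [507.1, 34.7, 178.2]
tool_rot: [-3.141, 0.001, 0.06]
force: [-0.2, -0.9, -1.3]
width: 14.9
gripper_force: 59.7
```

```bash
python3 lens.py; python3 - <<'E'
from h import *
from cell import ctrl
s,w=pickle.load(open("w10.pkl","rb"));T=Tool(s);print("lens world",(T[:3,:3]@[79.7,1.3,54.5]+T[:3,3]).round(1))
p=w["pixels"].astype(int);print("ring px pred",np.round(proj(w,[586,38.2,12],s)))
Z=[ctrl.read_state()["eef_pos"] for _ in range(1)];print(Z)
# scene/top checks: gauge & lamp unchanged
_,d=pickle.load(open("im0.pkl","rb"));S=ctrl.get_image("scene")
pickle.dump(S,open("S2.pkl","wb"))
for n,im in(("before",d["scene"]),("after",S)):
    q=im["pixels"].astype(int);m=(q[...,0]>110)&(q[...,1]<60)&(q[...,2]<60);m[:255]=0;m[300:]=0;m[:,300:350]&=True
    print(n,[(c,st) for c,st in blobs(m,5) if 300<c[0]<350])
E
```

```text
16.65 [507.1  34.7 178.2] [-3.1406e+00  6.0000e-04  6.0200e-02] [-0.2 -0.9 -1.3] 14.894627346120934
pred lens px [316.6  72.6] [208. -46.] [425. 186.]
52 [(195, 180), (197, 179), (199, 178), (201, 180), (203, 179), (205, 179), (207, 180), (209, 179), (211, 181), (213, 167), (215, 106), (217, 108), (219, 106), (221, 107), (223, 106)] [(407, 177), (409, 153), (411, 43), (413, 126), (415, 126), (417, 92), (419, 94), (421, 95), (423, 94), (425, 94), (427, 107), (429, 157), (431, 152), (433, 152), (435, 151)]
72 [(195, 178), (197, 177), (199, 178), (201, 178), (203, 179), (205, 178), (207, 179), (209, 177), (211, 173), (213, 96), (215, 104), (217, 105), (219, 106), (221, 104), (223, 104)] [(407, 170), (409, 177), (411, 93), (413, 62), (415, 100), (417, 97), (419, 96), (421, 97), (423, 98), (425, 100), (427, 97), (429, 135), (431, 152), (433, 153), (435, 152)]
92 [(195, 177), (197, 178), (199, 176), (201, 177), (203, 178), (205, 176), (207, 178), (209, 177), (211, 177), (213, 168), (215, 105), (217, 107), (219, 108), (221, 109), (223, 108)] [(407, 172), (409, 156), (411, 47), (413, 96), (415, 94), (417, 94), (419, 93), (421, 96), (423, 93), (425, 91), (427, 132), (429, 153), (431, 153), (433, 151), (435, 151)]
col [] [(168, 222), (170, 173), (172, 188), (174, 53), (176, 99), (178, 98), (180, 95), (182, 94), (184, 97), (186, 96), (188, 133), (190, 86), (192, 205), (194, 205), (196, 202)]
lens world [586.7  38.2 123.7]
ring px pred [320.  95.]
[array([507.03496428,  34.67857573, 178.22364027])]
before [(array([327.8, 275.5]), [321, 272, 16, 8, 46])]
after [(array([328.1, 275.4]), [321, 272, 16, 7, 44])]
```

Emit:
send_rows([
  [[-0.05,0,0,0,0,0],[-0.05,0,0,0,0,0],[-0.05,0,0,0,0,0],[-0.05,0,0,0,0,0],[-0.05,0,0,0,0,0]],
])

```text
clock: 17.25
eef_pos: [506.3, 34.6, 177.8]
tool_rot: [-3.141, 0.002, 0.06]
force: [-0.0, 0.5, -0.9]
width: 14.8
gripper_force: 59.7
```

```bash
python3 - <<'E'
from h import *
S=pickle.load(open("S2.pkl","rb"))
for z in(118,122,126):
    # cursor box, yaw .19: back-face + top-face visible from the scene camera; silhouette rows
    c,sn=np.cos(.2),np.sin(.2);X=np.array([c,sn,0]);Y=np.array([-sn,c,0]);C=np.array([725.2,10.3,z])
    q=np.array([proj(S,C+X*a*6+Y*b*18+np.array([0,0,e*7])) for a in(-1,1) for b in(-1,1) for e in(-1,1)])
    print("cursor",z,q.min(0).round(1),q.max(0).round(1))
p=S["pixels"].astype(int);print([(y,p[y,328].tolist(),p[y,323].tolist()) for y in range(266,284)])
print("lens",np.round(proj(S,[586.2,38.2,123.7])),)
q=np.array([proj(S,[586.2+36*np.cos(t),38.2+36*np.sin(t),129.7]) for t in np.linspace(0,6.28,60)]);a,b=q.min(0),q.max(0);print(a.round(1),b.round(1))
v=int((a[1]+b[1])/2);u=int((a[0]+b[0])/2);g=p.sum(2)//3
print("row",[(x,g[v,x]) for x in range(int(a[0])-6,int(a[0])+6)],[(x,g[v,x]) for x in range(int(b[0])-6,int(b[0])+7)])
print("col",[(y,g[y,u]) for y in range(int(b[1])-6,int(b[1])+12)])
E
```

```text
cursor 118 [318.7 269.9] [336.3 282.4]
cursor 122 [318.7 268.9] [336.3 281.5]
cursor 126 [318.7 268. ] [336.4 280.6]
[(266, [153, 138, 122], [166, 108, 62]), (267, [117, 112, 103], [151, 110, 80]), (268, [94, 91, 82], [130, 92, 72]), (269, [83, 80, 72], [122, 82, 60]), (270, [82, 80, 71], [119, 79, 54]), (271, [89, 86, 77], [125, 88, 65]), (272, [81, 77, 72], [123, 87, 65]), (273, [80, 75, 70], [112, 81, 63]), (274, [120, 80, 70], [93, 71, 64]), (275, [151, 53, 47], [122, 64, 57]), (276, [155, 42, 35], [157, 47, 42]), (277, [133, 72, 37], [172, 45, 39]), (278, [119, 86, 45], [145, 26, 25]), (279, [105, 77, 42], [109, 34, 33]), (280, [85, 66, 41], [99, 40, 36]), (281, [79, 66, 51], [99, 61, 45]), (282, [81, 74, 64], [105, 73, 54]), (283, [82, 76, 73], [108, 78, 57])]
lens [331. 222.]
[315.9 208.5] [346.3 233. ]
row [(309, np.int64(123)), (310, np.int64(126)), (311, np.int64(91)), (312, np.int64(57)), (313, np.int64(54)), (314, np.int64(55)), (315, np.int64(61)), (316, np.int64(66)), (317, np.int64(71)), (318, np.int64(82)), (319, np.int64(118)), (320, np.int64(145))] [(340, np.int64(137)), (341, np.int64(135)), (342, np.int64(139)), (343, np.int64(133)), (344, np.int64(109)), (345, np.int64(80)), (346, np.int64(71)), (347, np.int64(70)), (348, np.int64(68)), (349, np.int64(71)), (350, np.int64(71)), (351, np.int64(69)), (352, np.int64(71))]
col [(226, np.int64(139)), (227, np.int64(147)), (228, np.int64(153)), (229, np.int64(159)), (230, np.int64(158)), (231, np.int64(134)), (232, np.int64(95)), (233, np.int64(59)), (234, np.int64(43)), (235, np.int64(41)), (236, np.int64(82)), (237, np.int64(115)), (238, np.int64(123)), (239, np.int64(130)), (240, np.int64(171)), (241, np.int64(170)), (242, np.int64(136)), (243, np.int64(122))]
```

```bash
python3 - <<'E'
from cell import ctrl
s=ctrl.read_state();print(s["eef_pos"],abs(s["qd"]).max());print(ctrl.finish_job())
E
```

```text
[506.25995411  34.64740501 177.77356934] 0.002092768684545076
the job is handed in; nothing more can be done
None
```

The job is handed in at about 17 s: the lamp is clipped fully down on the drawer's right wall beside the ring, its bar inside, and the magnifier is held level and steady over the ring with its lens at about 123 mm above the bench, where I measured the cursor at 122–124 mm; I did not get the verdict.

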